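# Reload the rotary flux-tube rack

## Robot

A 6-joint arm with a two-finger parallel gripper is mounted at the origin on the work surface. World frame = base frame: x ahead of the robot, y to its left, z up, the work surface at z = 0. Lengths are in m, angles in degrees, forces in N, time in s.
With the tool pointing down it reaches from about 0.4 to 0.825 m from the base axis. Payload 7 kg.
Tool frame: the origin (TCP) lies at the centre of the arm's flange, where the gripper is bolted on; the fingertips stand 178 mm ahead of it and the grasp point (between the pads) lies 159 mm ahead of it; z points along the fingers, y is the line along which they close (so a half turn about z gives the same grasp; the last joint's range is limited). The gripper opens to 88 mm and grips with 3 to 60 N. Pads are 19 mm wide; open, the fingers measure 130 mm over their backs; the gripper's body (78 mm by 193 mm) begins 47 mm behind the grasp point.
Start: joints at [-52.477, 20.546, 0.682, 0, -70.136, -16.507], TCP at [0.242, -0.63, 0.405] pointing down, gripper open.
Joint ranges: [-176.03, 176.03], [-82.01, 121.73], [-58.28, 71.71], [-173.87, 95.51], [-174.79, -0.11], [-173.66, 173.66]. Speed limits (degrees/s): [136.94, 136.94, 172.46, 180, 180, 180].

## Interface

Orientations are given as [roll, pitch, yaw] about the fixed x, y, z axes, in that order (R = Rz(yaw) Ry(pitch) Rx(roll)).
In Python, from plant import telemetry, snapshot, workorder, nets gives the robot as it stands.
- The arm moves only by the shell command python3 -m creep 'ROWS'. ROWS is JSON, a list that holds one entry, the list of rows, each a list of 5 numbers: the shift along the tool's x, y, z normalised to -1 to 1, where 1 is 0.2 m, then the turn about the tool's z normalised to -1 to 1, where 1 is pi/2 rad, then the opening, from 0 (shut) to 1 (fully open). In form: [[[x, y, z, spin, hand], ...]]. A call has 1 to 8 rows; each row shifts and turns the commanded pose from where the row before left it, along the tool's axes as they then stand; what a row does not reach is not made up. A row lasts 1/12 s, in which the tool goes at most 41.7 mm and 7.16 degrees, less where a joint would pass 70% of its speed; a pose out of reach is approached as far as the arm can. A call with a number of a shift or a turn outside -1 to 1 is refused whole. A call with a gripper value outside its range is refused whole. The fingers move at their own pace and stop on an object; the grip force is fixed at half the most. Time passes only in rows, so rows that do not move let the fingers close. It gives the time, the measured TCP pose, the force, the opening and the grip force at its end, in the units of the state.
- telemetry.get_obs(): the state, without advancing time (a new reading comes with each control period).
- snapshot(name): name is "side" or "top" or "wrist"; returns a dict with "frame" (400x640x3 uint8, red, green, blue), "fx", "fy", "cx", "cy" (pixels), "k1" (the pictures are not rectified: a ray, as slopes to the right and down, at radius r is drawn at 1 + k1 r^2 times it, then the intrinsics apply), "rvec" (rotation vector, rad) and "tvec" (3), from world to camera coordinates, as OpenCV has them; the wrist camera has in their place "mount" (4x4, takes a point from camera to tool coordinates, whose origin is the TCP and whose axes are the flange's). Camera axes: x right, y down, z forward; pixel columns grow to the right and rows downward; lengths in m; the calibration is good to about 2 mm. A picture is of the moment at which its call begins: read the wrist's pose just before it. There is no depth.
- workorder.close_job(): hands the job in; it is judged then, once.
Trained networks look in a picture, given as the dict that the camera call returned (one of the last four; its "shot" number tells which), for a name from the list of things; names that differ only in an ending like _2 or _b are one class to them, and where a whole thing is asked for, a point or a joint stands for the part that bears it (a point fixed in the world has none). Each returns a list of dicts, best first, with "confidence" (0 to 1); they miss things now and then, are a little off and sometimes report something else, mostly with a low value. They report only what shows in the picture. A call takes as long as a camera call. They do not tell look-alikes from the thing itself.
- nets.find_in(picture, query): "uv" ([column, row] in pixels, amid what is visible of it).
- nets.masks_of(picture, query): "region" (400x640 bool, what is visible of it) and "uv" ([column, row] in pixels, amid what is visible of it).
- nets.landmark_of(picture, query): "uv" ([column, row] in pixels: a listed point, or the origin of a listed thing).
The state is a dict: "clock": time; "joint_pos": joint angles; "qvel": joint speeds; "tau": joint torques, N m; "tool_pos": TCP position; "orientation": TCP orientation; "force": force on the tool from outside, world axes, zero at the start; "moment": the same for the moment, N m; "opening": finger opening in m; "gripper_force": force on a finger pad.
Only numpy, scipy, OpenCV 4.12 (cv2) and the standard library are available. Lean on these libraries where they do the work, as an engineer would, in place of code of your own. Each camera call takes 0.05 s, during which the arm holds its last target. There are 200 camera calls.

## Task

First lift the black sprung knob of the rotary tube rack, turn the rack in line with the yellow cradle and let the knob drop home so that the rack is locked. Then lay the green tube from the white stand in the cradle lane that leads to the red spent tube, let go of it, and push it along the lane into the rack until it sticks out equally at both ends, so that it drives the red tube right out of the rack into the same lane of the delivery tray. Leave the blue tube where it is in its bore, and leave the orange tube, the bottle, the circuit board and the screwdriver where they are.

Things in the scene. Friction and masses are not known exactly. Their poses are not given: they have to be found in the camera images.
- base: blue fixed base, 130 x 440 mm, 18 mm thick. Origin on the bench, on the turning axis of the rack; its +y is the push direction, with the yellow cradle on the -y side, then the rack, then the grey delivery tray. Two straight lanes run along y, at x = -24 and x = +24 mm, through cradle, bores (when in line) and tray
- cradle (a point): middle of the cradle: base x 0, y -142 mm, 64.5 mm above the bench. Each lane has two yellow 45-degree V blocks, at base y -80 to -112 and -172 to -210 mm, tops 59 mm above the bench, open between so that fingers fit beside a tube down to 45 mm above the bench. A tube settles centred in the V, its axis 64.5 mm up; lay it with its middle at y -142 mm
- tray (a point): middle of the delivery tray floor: base x 0, y +162 mm, 47.5 mm above the bench. The tray is flat, base y +80 to +245 mm, with ridges 12 mm high at base x -48, 0 and +48 mm between and beside the two lanes and an end stop 20 mm high
- rack: aluminium rotary rack, 96 (x) x 110 (y) mm, top 90 mm above the bench. Origin at bench height on its vertical axis. Two square through bores 32 mm wide along its y, at its x -24 and +24, floors 49.5 mm up, slotted tops. Starts turned 0.6 to 1.15 rad anticlockwise from above; in line when its y is the base's y. A tube at home has its middle at rack y 0, 10 mm out at each end
- plunger (a joint): lift of the black sprung knob, m: 0 down, stop at 0.016. Down, its pin is stopped by fixed lands either side of the in-line notch (about 0.12 to 0.45 rad from in line); lifted 12 mm it clears them; over the notch the spring drops it, centres the rack and locks it. Spring 6 N down, 9 N at the top; turning takes about 2 N at the knob
- knob (a point): middle of the black round knob's height, 116 mm above the bench when down; knob 28 mm diameter, 32 mm tall, vertical, 8 mm above the rack's top, 44 mm from the turning axis along the rack's +y
- spent: red tube, in one of the two bores of the rack. 28 mm diameter, 130 mm long, about 90 g, lying level. Origin at the middle of its axis; its own y is the tube axis; both ends are alike
- keeper: blue tube, in the other bore of the rack. 28 mm diameter, 130 mm long, about 90 g, lying level. Origin at the middle of its axis; its own y is the tube axis; both ends are alike
- stand: white fixed stand, 170 x 130 x 6 mm, with two places for tubes, each two V blocks (tops 27 mm above the bench) 46 mm either side of the tube's middle, 70 mm open between them; tubes lie along its y at x = -45 and +45 mm. Origin under its centre on the bench
- fresh: green tube, in one of the two places of the white stand, axis 32 mm above the bench. 28 mm diameter, 130 mm long, about 90 g, lying level. Origin at the middle of its axis; its own y is the tube axis; both ends are alike
- other: orange tube, in the other place of the stand; not wanted. 28 mm diameter, 130 mm long, about 90 g, lying level. Origin at the middle of its axis; its own y is the tube axis; both ends are alike
- bottle: blue bottle standing beside the cradle, 48 mm diameter, 110 mm tall, 200 g; origin under its centre
- board: green circuit board in a holder lying flat beyond the base, 70 x 130 x 12 mm, 350 g; origin under its centre
- driver: screwdriver with yellow handle lying beyond the base, 170 mm long, up to about 30 mm high, 120 g; origin under its middle
There are look-alikes about, which are no part of the job. Leave any pink look-alike of the keeper alone. Several things have the shape of the fresh; the one meant has the colours described above.

How it is judged:
By the outcome, as a careful person would: the job done as asked, in the order asked, and still so for the second after the job is handed in, with the robot touching nothing.
It also fails if it takes over 61 s, if anything falls off the work surface, if the arm or the gripper's body presses on something with over 40 N, if the wrist force passes 120 N, or if a joint passes its speed limit or range.

## Working session

There is one attempt and no reset: what is moved stays moved. The work goes in short steps, Python scripts to look and compute and a shell command to move; the robot and the scene stay as the last step left them, time stands still between calls to the robot, and variables do not carry over. Pictures are saved under pics/ and viewed, at most 10 in all, crops included, and the job is handed in when it is done.

```bash
ls; mkdir -p pics
cat > h.py <<'E'
import numpy as np, cv2
from scipy.spatial.transform import Rotation as R
from plant import telemetry, snapshot, workorder, nets
def pose(o=None):
    o=o or telemetry.get_obs()
    T=np.eye(4);T[:3,:3]=R.from_euler('xyz',o['orientation'],degrees=True).as_matrix();T[:3,3]=o['tool_pos'];return T
def cam(name):
    T=pose();p=snapshot(name)
    if 'mount' in p: W=T@np.array(p['mount'])
    else:
        M=np.eye(4);M[:3,:3]=cv2.Rodrigues(np.array(p['rvec'],float))[0];M[:3,3]=np.ravel(p['tvec']);W=np.linalg.inv(M)
    p['W']=W;return p
def world(p,uv,z):
    K=np.array([[p['fx'],0,p['cx']],[0,p['fy'],p['cy']],[0,0,1.]])
    x=cv2.undistortPoints(np.array([[uv]],float),K,np.array([p['k1'],0,0,0.]))[0,0]
    d=p['W'][:3,:3]@[x[0],x[1],1];c=p['W'][:3,3];return c+d*(z-c[2])/d[2]
def pix(p,X):
    M=np.linalg.inv(p['W']);K=np.array([[p['fx'],0,p['cx']],[0,p['fy'],p['cy']],[0,0,1.]])
    return cv2.projectPoints(np.atleast_2d(X).astype(float),cv2.Rodrigues(M[:3,:3])[0],M[:3,3],K,np.array([p['k1'],0,0,0.]))[0][:,0]
def save(p,n): cv2.imwrite('pics/'+n,p['frame'][:,:,::-1])
E
cat > a.py <<'E'
from h import *
np.set_printoptions(precision=3,suppress=True)
print(telemetry.get_obs())
Z=dict(base=0.018,rack=0,cradle=.0645,tray=.0475,knob=.116,spent=.0645,keeper=.0645,stand=0,fresh=.032,other=.032,bottle=0,board=0,driver=0)
P={n:cam(n) for n in('top','side')}
for n,p in P.items():
    save(p,n+'.png'); print(n,p['W'][:3,3],p['fx'])
    for q,z in Z.items():
        for r in nets.landmark_of(p,q)[:4]: print(q,np.round(r['uv'],1),round(r['confidence'],2),world(p,r['uv'],z))
E
python3 a.py
```

```text
pics
{'clock': 0.0, 'joint_pos': array([-52.478,  20.591,   0.632,  -0.022, -70.135, -16.506]), 'qvel': array([ 0.124, -0.015, -0.003, -0.011,  0.093,  0.156]), 'tau': array([ -0.   , -58.272,  29.307,   6.997,   0.007,  -0.   ]), 'tool_pos': array([ 0.242, -0.63 ,  0.404]), 'orientation': array([ 179.904,   -0.007, -158.99 ]), 'force': array([0.425, 0.301, 0.186]), 'moment': array([-0.004,  0.026,  0.068]), 'gripper_force': 0.0, 'opening': 0.0877943172938975}
top [0.486 0.003 1.132] 429.3171172789711
rack [294.3 208.5] 0.83 [0.575 0.087 0.   ]
rack [330.3 260.7] 0.34 [ 0.439 -0.009  0.   ]
cradle [350.4 207.5] 0.61 [ 0.573 -0.058  0.065]
tray [232.3 209.7] 0.93 [0.568 0.241 0.048]
knob [284.3 219.9] 0.69 [0.539 0.102 0.116]
spent [302.6 212.4] 0.78 [0.561 0.061 0.065]
spent [327.6 260.8] 0.67 [ 0.441 -0.001  0.065]
keeper [286.2 282.5] 0.69 [0.388 0.1   0.065]
keeper [453.  260.7] 0.28 [ 0.443 -0.311  0.065]
stand [312.2 159.9] 0.68 [0.706 0.041 0.   ]
stand [438.7 245.9] 0.66 [ 0.478 -0.293  0.   ]
stand [302.9 212.7] 0.58 [0.564 0.064 0.   ]
fresh [431.5 166.3] 0.9 [ 0.684 -0.27  
[... 520 characters left out ...]
radle [386.1 154. ] 0.58 [ 0.512 -0.243  0.065]
cradle [278.7 298.2] 0.46 [0.561 0.25  0.065]
tray [278.1 294.4] 0.95 [0.572 0.235 0.047]
knob [322.3 235.6] 0.68 [0.533 0.105 0.116]
spent [321.2 230.2] 0.5 [0.558 0.057 0.065]
keeper [383.3 289.4] 0.67 [0.379 0.141 0.065]
keeper [303.9 237.9] 0.65 [0.583 0.093 0.065]
stand [401.1 162.4] 0.81 [ 0.48  -0.298  0.   ]
fresh [328.6 138.5] 0.76 [ 0.687 -0.267  0.032]
fresh [388.6 154.7] 0.69 [ 0.514 -0.278  0.032]
other [420.5 153.2] 0.91 [ 0.437 -0.323  0.032]
bottle [378.9 244.5] 0.59 [ 0.437 -0.009 -0.   ]
board [270.4 220.6] 0.55 [ 0.704  0.039 -0.   ]
board [387.4 156.1] 0.25 [ 0.523 -0.306  0.   ]
driver [214.4 305.5] 0.74 [0.698 0.295 0.   ]
```

View pics/top.png

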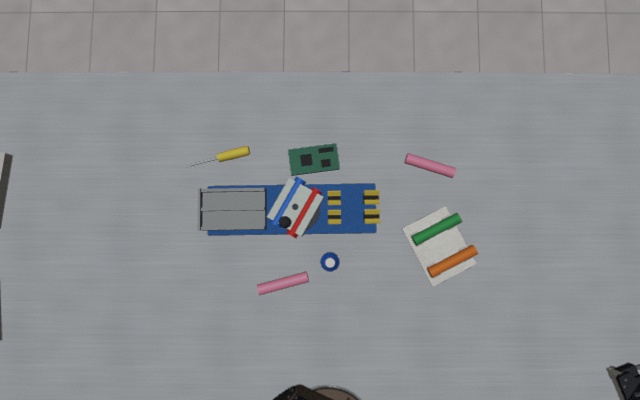

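View pics/side.png

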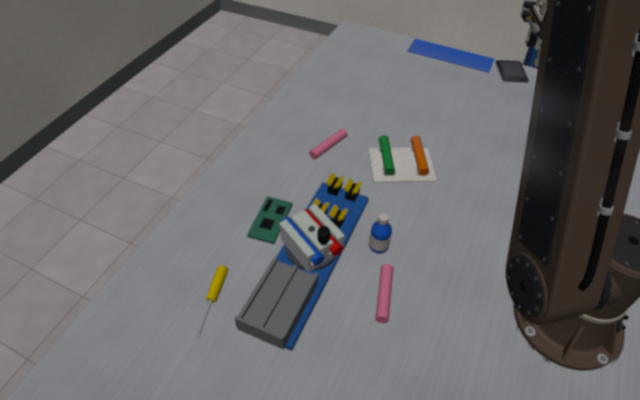

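Top view: the green tube is at (437,228) on the white stand, with orange at (453,261) beside it. Pink look-alikes are at (430,165) and (283,284). In the rack, red is in the bore nearer the robot (rack x = -24) and blue is in the other. I'm moving to a close wrist view over the rack.

```bash
A='[-0.139,0.14,0,0,1]'; 
python3 -m creep '[[[-0.139,0.14,0,0,1],[-0.139,0.14,0,0,1],[-0.139,0.14,0,0,1],[-0.139,0.14,0,0,1],[-0.139,0.14,0,0,1],[-0.139,0.14,0,0,1],[-0.139,0.14,0,0,1],[-0.139,0.14,0,0,1]]]'
python3 -m creep '[[[-0.139,0.14,0,0,1],[-0.139,0.14,0,0,1],[-0.139,0.14,0,0,1],[-0.139,0.14,0,0,1],[-0.139,0.14,0,0,1],[-0.139,0.14,0,0,1],[-0.139,0.14,0,0,1],[-0.139,0.14,0,0,1]]]'
python3 -m creep '[[[-0.139,0.14,0,0,1],[-0.139,0.14,0,0,1],[0,0,0,-0.0795,1],[0,0,0,-0.0795,1],[0,0,0,-0.0795,1],[0,0,0,-0.0795,1],[0,0,0,-0.0795,1],[0,0,0,-0.0795,1]]]'
python3 -m creep '[[[0,0,0,-0.0795,1],[0,0,0,-0.0795,1],[0,0,0,-0.0795,1],[0,0,0,-0.05,1],[0,0,0,0,1]]]'
cat > b.py <<'E'
from h import *
import sys
np.set_printoptions(precision=3,suppress=True)
o=telemetry.get_obs();print(o['clock'],o['tool_pos'],o['orientation'],o['force'])
Z=dict(rack=0,cradle=.0645,tray=.0475,knob=.116,spent=.0645,keeper=.0645,fresh=.032,stand=0,bottle=0)
p=cam('wrist');save(p,sys.argv[1]);print(p['W'])
for q,z in Z.items():
    for r in nets.landmark_of(p,q)[:3]: print(q,np.round(r['uv'],1),round(r['confidence'],2),world(p,r['uv'],z))
np.savez('w.npz',**{k:p[k] for k in('frame','W','fx','fy','cx','cy','k1')})
E
python3 b.py w1.png
```

```text
clock: 2.07
tool_pos: [0.3696, -0.3395, 0.4049]
orientation: [-180.0, 0.0, -159.0]
force: [1.9, 0.7, 0.2]
opening: 0.0878
gripper_force: 0.0
clock: 2.73
tool_pos: [0.4968, -0.0504, 0.4052]
orientation: [-180.0, 0.1, -159.0]
force: [0.3, -0.7, 0.0]
opening: 0.0879
gripper_force: 0.0
clock: 3.4
tool_pos: [0.5284, 0.02, 0.4048]
orientation: [-180.0, 0.0, -115.7]
force: [-0.4, 0.7, 0.8]
opening: 0.0875
gripper_force: 0.0
clock: 3.82
tool_pos: [0.5284, 0.0199, 0.4048]
orientation: [-180.0, 0.0, -89.9]
force: [0.1, -0.1, 0.7]
opening: 0.0879
gripper_force: 0.0
3.8167 [0.528 0.02  0.405] [-179.983    0.005  -89.88 ] [ 0.071 -0.148  0.716]
[[-1.    -0.002 -0.002  0.529]
 [-0.003  0.965  0.263 -0.05 ]
 [ 0.001  0.263 -0.965  0.383]
 [ 0.     0.     0.     1.   ]]
rack [281.  218.6] 0.82 [0.574 0.079 0.   ]
cradle [270.1  97.3] 0.85 [ 0.573 -0.059  0.065]
tray [261.4 258.8] 0.21 [0.592 0.11  0.047]
knob [315.2 286.1] 0.66 [0.532 0.104 0.116]
spent [289.4 221.9] 0.91 [0.558 0.061 0.065]
keeper [261.4 256.7] 0.77 [0.588 0.1   0.065]
keeper [440.7 249.2] 0.77 [0.402 0.091 0.065]
bottle [395.  148.3] 0.96 [ 0.441 -0.006  0.   ]
```

```bash
cat > c.py <<'E'
from h import *
np.set_printoptions(precision=4,suppress=True)
p=dict(np.load('w.npz'));f=p['frame'];hsv=cv2.cvtColor(f,cv2.COLOR_RGB2HSV)
def comps(m,amin=40):
    n,l,s,c=cv2.connectedComponentsWithStats(m.astype(np.uint8));return [(s[i],c[i],l==i) for i in range(1,n) if s[i,4]>amin]
H,S,V=cv2.split(hsv)
print('yellow');
for s,c,m in comps((abs(H.astype(int)-26)<8)&(S>130)&(V>100)): print(s,c,world(p,c,.059))
print('red')
for s,c,m in comps(((H<6)|(H>174))&(S>170)&(V>80)):
    b=cv2.boxPoints(cv2.minAreaRect(np.argwhere(m)[:,::-1].astype(np.float32)));print(s,c,[world(p,x,.07)[:2] for x in b])
print('dark')
for s,c,m in comps(V<45): print(s,c,world(p,c,.13))
big=cv2.resize(f[40:400,180:500],None,fx=1.65,fy=1.65,interpolation=cv2.INTER_CUBIC);cv2.imwrite('pics/w1c.png',big[:,:,::-1])
E
python3 c.py
```

```text
yellow
[220  17  19  48 724] [229.0318  40.8204] [ 0.6091 -0.1076  0.059 ]
[247  17  16  48 621] [254.3994  40.4251] [ 0.5864 -0.1081  0.059 ]
[274  16  17  48 683] [281.7072  39.877 ] [ 0.5621 -0.1086  0.059 ]
[300  16  14  48 642] [306.6121  39.4019] [ 0.5398 -0.1091  0.059 ]
[254 129  14  34 411] [260.8856 145.1119] [ 0.5848 -0.0154  0.059 ]
[279 129  15  33 439] [286.2551 144.9749] [ 0.5602 -0.0156  0.059 ]
[303 128  13  34 418] [309.0813 144.5335] [ 0.5381 -0.0161  0.059 ]
[230 130  17  33 458] [237.8384 146.1026] [ 0.6071 -0.0144  0.059 ]
[118 254  19  55 324] [123.8179 284.0031] [0.7391 0.1343 0.059 ]
[500 254  20  55 477] [512.2432 285.2537] [0.3186 0.1349 0.059 ]
red
[ 224  180  127   83 1490] [283.1919 225.4564] [array([0.6223, 0.0393]), array([0.6087, 0.0154]), array([0.4939, 0.0779]), array([0.5059, 0.1043])]
dark
[235  64  28   4  84] [249.6786  65.869 ] [ 0.5781 -0.0788  0.13  ]
[284  64  26   3  74] [297.0946  65.027 ] [ 0.5443 -0.0795  0.13  ]
[    0   229   640   146 26930] [284.8216 335.8296] [0.5585 0.1452 0.13  ]
[ 475  229  165   95 5073] [544.2454 257.8449] [0.3423 0.0691 0.13  ]
[203 235  32  30 548] [222.2007 252.1788] [0.6082 0.0648 0.13  ]
[405 235  30  30 537] [415.5531 252.1937] [0.4487 0.0645 0.13  ]
[204 295  16  27 233] [209.5365 303.8155] [0.6226 0.1131 0.13  ]
[303 295  25  12 144] [316.7153 300.5139] [0.5302 0.1098 0.13  ]
[419 295  16  27 230] [428.3652 303.6174] [0.4339 0.1125 0.13  ]
```

View pics/w1c.png

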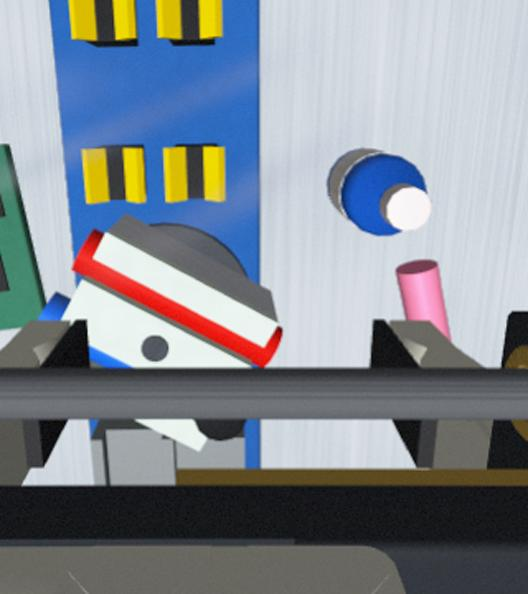

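The crop shows the knob partly hidden by the gripper. Red is in the near bore, pointing along about 61°, and the yellow blocks give a base yaw of about 1°. One more view from further along +y.

```bash
python3 -m creep '[[[-0.18,0,0,0,1],[-0.18,0,0,0,1],[-0.14,0,0,0,1],[0,0,0,0,1],[0,0,0,0,1]]]'
python3 b.py w2.png
python3 - <<'E'
import cv2;i=cv2.imread('pics/w2.png');cv2.imwrite('pics/w2c.png',cv2.resize(i[0:330,160:480],None,fx=1.8,fy=1.8,interpolation=2))
E
python3 c.py|sed -n '1,/dark/p'
```

```text
clock: 4.73
tool_pos: [0.5286, 0.1212, 0.4045]
orientation: [180.0, -0.0, -90.0]
force: [-0.4, -0.5, -0.3]
opening: 0.0877
gripper_force: 0.0
4.7333 [0.529 0.121 0.404] [179.984  -0.01  -89.971] [-0.362 -0.498 -0.294]
[[-1.    -0.001 -0.002  0.529]
 [-0.001  0.965  0.262  0.051]
 [ 0.002  0.262 -0.965  0.383]
 [ 0.     0.     0.     1.   ]]
rack [313.9 173.9] 0.72 [0.534 0.125 0.   ]
rack [279.9 138. ] 0.57 [0.573 0.084 0.   ]
tray [281.7 284.4] 0.91 [0.57  0.242 0.047]
knob [315.1 175.5] 0.93 [0.532 0.104 0.116]
spent [283.1 119.8] 0.93 [0.562 0.062 0.065]
keeper [448.8 164.7] 0.65 [0.403 0.104 0.065]
keeper [258.3 159.8] 0.62 [0.587 0.099 0.065]
keeper [277.6 284.9] 0.3 [0.572 0.233 0.065]
bottle [400.9  53. ] 0.81 [ 0.441 -0.005  0.   ]
yellow
[301  11  15  42 554] [308.2094  31.8448] [ 0.5381 -0.0139  0.059 ]
[221  13  19  41 615] [230.0163  33.2634] [ 0.6074 -0.0126  0.059 ]
[248  12  16  42 533] [255.5685  33.0919] [ 0.5848 -0.0128  0.059 ]
[275  12  17  41 591] [283.0457  32.2673] [ 0.5604 -0.0135  0.059 ]
[153 243  16  21 240] [159.7208 253.6917] [0.6961 0.1995 0.059 ]
[119 255  17  54 303] [123.7294 284.6271] [0.7391 0.2357 0.059 ]
[501 255  19  54 386] [513.3679 284.6736] [0.3178 0.2356 0.059 ]
red
[217  69  49  40 703] [237.3385  92.2489] [array([0.624 , 0.0319]), array([0.6087, 0.0173]), array([0.5772, 0.0459]), array([0.5924, 0.0612])]
[271 113  66  37 862] [303.1497 130.8991] [array([0.5733, 0.0623]), array([0.5666, 0.0512]), array([0.5122, 0.0808]), array([0.5185, 0.0924])]
dark
```

View pics/w2c.png

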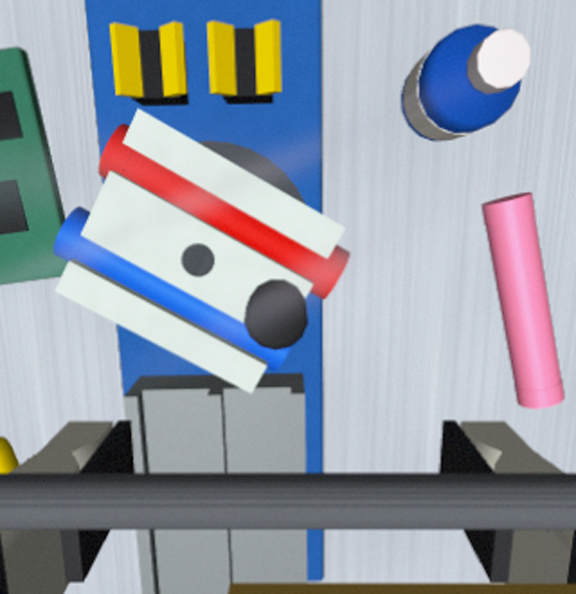

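Run:
```python
from h import *
np.set_printoptions(precision=4,suppress=True)
p=dict(np.load('w.npz'))
g=lambda a,z:world(p,[160+a[0]/1.8,a[1]/1.8],z)[:2]
C=np.array([g(a,.09) for a in[(137,108),(345,232),(253,392),(56,291)]]);print(C,C.mean(0),np.linalg.norm(C-np.roll(C,1,0),axis=1))
print('hub',g((198,260),.09),'knob',g((276,313),.12))
d=C[1]-C[0]+C[2]-C[3];print('theta',np.degrees(np.arctan2(-d[0],d[1])))
# tray: front corners at z .0595, right edge of base z=.018
print('tray ridge front (centre)',g((222,390),.0595),'far',g((230,594),.0595))
print('base right edge',g((322,10),.018),g((323,570),.018),'left',g((86,10),.018),g((119,350),.018))
```

```text
[[0.5964 0.0134]
 [0.5003 0.0684]
 [0.5455 0.1493]
 [0.6416 0.0971]] [0.5709 0.082 ] [0.0951 0.1108 0.0927 0.1094]
hub [0.5713 0.0818] knob [0.5331 0.1021]
theta 60.836947231545736
tray ridge front (centre) [0.5648 0.1583] far [0.5634 0.2927]
base right edge [ 0.509  -0.0456] [0.5023 0.3042] left [ 0.6373 -0.0451] [0.6335 0.1456]
```

```bash
python3 -m creep '[[[0.0895,-0.0195,0,0,1],[0,0,0.16,0,1],[0,0,0.16,0,1],[0,0,0.16,0,1],[0,0,0.12,0,1],[0,0,0.0375,0,1],[0,0,0,0,1],[0,0,0,0,1]]]'
python3 -m creep '[[[0,0,0,0,0],[0,0,0,0,0],[0,0,0,0,0],[0,0,0,0,0],[0,0,0,0,0],[0,0,0,0,0],[0,0,0,0,0],[0,0,0,0,0]]]'
```

```text
clock: 5.9
tool_pos: [0.533, 0.1021, 0.278]
orientation: [-180.0, -0.0, -90.1]
force: [0.7, 1.0, 0.8]
opening: 0.0874
gripper_force: 0.0
clock: 6.57
tool_pos: [0.5324, 0.1019, 0.2772]
orientation: [-180.0, 0.0, -90.1]
force: [0.6, -0.3, -0.5]
opening: 0.0396
gripper_force: 0.0
```

```bash
python3 -m creep '[[[0,0,0,0,0],[0,0,0,0,0],[0,0,0,0,0],[0,0,0,0,0],[0,0,0,0,0],[0,0,0,0,0]]]'
python3 -m creep '[[[0,0,-0.02,0,0],[0,0,-0.02,0,0],[0,0,-0.02,0,0],[0,0,-0.01,0,0],[0,0,0,0,0],[0,0,0,0,0]]]'
```

```text
clock: 7.07
tool_pos: [0.5329, 0.1019, 0.2772]
orientation: [-180.0, -0.0, -90.1]
force: [5.3, -2.5, -2.4]
opening: 0.0273
gripper_force: 30.0
clock: 7.57
tool_pos: [0.5329, 0.1018, 0.2906]
orientation: [-180.0, -0.0, -90.1]
force: [8.0, -3.0, -9.7]
opening: 0.027
gripper_force: 30.0
```

```bash
python3 -m creep '[[[-0.0163,-0.0101,0,0.0556,0],[-0.0163,-0.0101,0,0.0556,0],[-0.0163,-0.0101,0,0.0556,0],[-0.0163,-0.0101,0,0.0556,0],[0,0,0,0,0]]]'
python3 -m creep '[[[-0.0163,-0.0101,0,0.0556,0],[-0.0163,-0.0101,0,0.0556,0],[-0.0163,-0.0101,0,0.0556,0],[-0.0163,-0.0101,0,0.0556,0],[0,0,0,0,0]]]'
```

```text
clock: 7.98
tool_pos: [0.5426, 0.1139, 0.2901]
orientation: [180.0, -0.0, -110.4]
force: [6.0, -2.1, -9.0]
opening: 0.0274
gripper_force: 30.0
clock: 8.4
tool_pos: [0.5555, 0.1218, 0.2899]
orientation: [180.0, -0.0, -130.4]
force: [4.1, 0.9, -9.3]
opening: 0.0276
gripper_force: 30.0
```

```bash
python3 -m creep '[[[-0.0163,-0.0101,0,0.0556,0],[-0.0163,-0.0101,0,0.0556,0],[-0.0163,-0.0101,0,0.0556,0],[-0.0163,-0.0101,0,0.0556,0],[0,0,0,0,0],[0,0,0,0,0]]]'
```

```text
clock: 8.9
tool_pos: [0.5701, 0.1248, 0.2901]
orientation: [179.9, -0.0, -150.0]
force: [4.0, 4.0, -8.4]
opening: 0.0275
gripper_force: 30.0
```

```bash
python3 -m creep '[[[0,0,0.02,0,0],[0,0,0.02,0,0],[0,0,0.02,0,0],[0,0,0.01,0,0],[0,0,0,0,0],[0,0,0,0,0]]]'
python3 -m creep '[[[0,0,0,0,1],[0,0,0,0,1],[0,0,0,0,1],[0,0,0,0,1],[0,0,0,0,1],[0,0,0,0,1],[0,0,0,0,1],[0,0,0,0,1]]]'
```

```text
clock: 9.4
tool_pos: [0.5702, 0.1247, 0.2773]
orientation: [180.0, 0.1, -150.1]
force: [0.6, 6.1, -4.6]
opening: 0.0273
gripper_force: 30.0
clock: 10.07
tool_pos: [0.5703, 0.1243, 0.2772]
orientation: [-180.0, -0.0, -150.1]
force: [0.8, 0.0, 0.2]
opening: 0.0753
gripper_force: 0.0
```

```bash
python3 -m creep '[[[0,0,-0.16,0,1],[0,0,-0.16,-0.0795,1],[0,0,-0.16,-0.0795,1],[0,0,-0.15,-0.0795,1],[0,0,0,-0.0795,1],[0,0,0,-0.0795,1],[0,0,0,-0.0795,1],[0,0,0,-0.0795,1]]]'
python3 -m creep '[[[0.15,0.1,0,-0.0795,1],[0,0,0,-0.03,1],[0,0,0,0,1],[0,0,0,0,1]]]'
python3 b.py w3.png
python3 - <<'E'
import cv2;i=cv2.imread('pics/w3.png');cv2.imwrite('pics/w3c.png',cv2.resize(i[0:330,160:480],None,fx=1.8,fy=1.8,interpolation=2))
E
```

```text
clock: 10.73
tool_pos: [0.5701, 0.1242, 0.4034]
orientation: [-180.0, 0.0, -99.7]
force: [0.1, 0.1, -0.0]
opening: 0.088
gripper_force: 0.0
clock: 11.07
tool_pos: [0.5454, 0.0982, 0.4035]
orientation: [-180.0, 0.0, -90.3]
force: [0.2, 0.4, -0.8]
opening: 0.0878
gripper_force: 0.0
11.0667 [0.545 0.098 0.404] [-179.959    0.016  -90.311] [ 0.172  0.405 -0.811]
[[-1.     0.005  0.001  0.545]
 [ 0.005  0.965  0.263  0.028]
 [ 0.001  0.263 -0.965  0.382]
 [ 0.     0.     0.     1.   ]]
rack [316.6 162.9] 0.74 [0.548 0.089 0.   ]
rack [296.  154.5] 0.68 [0.572 0.08  0.   ]
tray [300.9 305.4] 0.82 [0.567 0.246 0.047]
tray [314.  166.5] 0.58 [0.551 0.085 0.047]
knob [290.7 226.4] 0.89 [0.57  0.125 0.116]
knob [296.6 152.8] 0.15 [0.563 0.063 0.116]
spent [318.2 161.2] 0.63 [0.546 0.077 0.065]
keeper [461.6 186.5] 0.74 [0.406 0.103 0.065]
keeper [265.5 163.8] 0.7 [0.597 0.08  0.065]
stand [417.2  75.8] 0.35 [ 0.439 -0.005  0.   ]
bottle [417.5  77. ] 0.67 [ 0.439 -0.003  0.   ]
bottle [197.2 317.1] 0.31 [0.707 0.293 0.   ]
```

View pics/w3c.png

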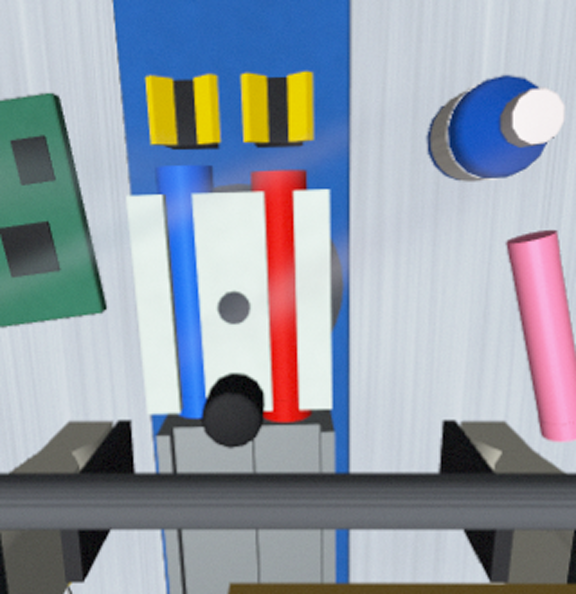

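Viewed: the knob is at crop (233,410), and red and blue now run straight in line with the V blocks, so the rack is turned in. I'm measuring the lane while moving to the stand.

```bash
python3 - <<'E'
from h import *
np.set_printoptions(precision=4,suppress=True)
p=dict(np.load('w.npz'))
g=lambda a,z:world(p,[160+a[0]/1.8,a[1]/1.8],z)[:2]
C=np.array([g(a,.09) for a in[(129,195),(331,190),(331,410),(147,413)]]);print(C,C.mean(0),'hub',g((234,307),.09))
d=C[2]-C[1]+C[3]-C[0];print('yaw',np.degrees(np.arctan2(-d[0],d[1])))
print('red ends top',g((279,171),.0785),g((290,421),.0785),'blue',g((185,166),.0785),g((193,417),.0785))
print('red V front blk centre line',g((277,73),.05),g((278.5,143),.05), 'tops outer', g((313,72),.059),g((313,140),.059),g((242,75),.059),g((242,143),.059))
E
python3 -m creep '[[[0.199,0.02,0,0,1],[0.199,0.02,0,0,1],[0.199,0.02,0,0,1],[0.199,0.02,0,0,1],[0.199,0.02,0,0,1],[0.199,0.02,0,0,1],[0.199,0.02,0,0,1],[0.199,0.02,0,0,1]]]'
python3 -m creep '[[[0.199,0.02,0,0,1],[0,0,0,0,1],[0,0,0,0,1],[0,0,0,0,1]]]'
python3 b.py w4.png
cat > d.py <<'E'
from h import *
np.set_printoptions(precision=4,suppress=True)
p=dict(np.load('w.npz'));H,S,V=cv2.split(cv2.cvtColor(p['frame'],cv2.COLOR_RGB2HSV))
for nm,lo,hi in(('green',50,75),('orange',7,15)):
    m=((H>=lo)&(H<=hi)&(S>150)&(V>60)).astype(np.uint8);n,l,s,c=cv2.connectedComponentsWithStats(m)
    i=1+np.argmax(s[1:,4]);r=cv2.minAreaRect(np.argwhere(l==i)[:,::-1].astype(np.float32));b=cv2.boxPoints(r)
    print(nm,s[i],c[i],world(p,c[i],.037),r)
    W=np.array([world(p,x,.032)[:2] for x in b]);print(W,W.mean(0))
E
python3 d.py
python3 - <<'E'
import cv2;i=cv2.imread('pics/w4.png');cv2.imwrite('pics/w4c.png',cv2.resize(i[0:330,160:480],None,fx=1.8,fy=1.8,interpolation=2))
E
```

```text
[[0.6192 0.0282]
 [0.5242 0.0263]
 [0.5225 0.1361]
 [0.6179 0.1372]] [0.571 0.082] hub [0.5713 0.0818]
yaw 0.7587703256061342
red ends top [0.5487 0.0173] [0.5437 0.1465] blue [0.594  0.0148] [0.5961 0.1439]
red V front blk centre line [ 0.5496 -0.0312] [0.5491 0.0023] tops outer [ 0.5317 -0.0299] [0.5315 0.0016] [ 0.5668 -0.0287] [0.5676 0.0029]
clock: 12.23
tool_pos: [0.5117, -0.2218, 0.4034]
orientation: [-180.0, -0.0, -90.2]
force: [1.7, 0.1, 0.1]
opening: 0.0875
gripper_force: 0.0
clock: 12.57
tool_pos: [0.508, -0.2601, 0.4029]
orientation: [180.0, 0.0, -90.3]
force: [-0.4, 0.5, -0.3]
opening: 0.0875
gripper_force: 0.0
12.5667 [ 0.508 -0.26   0.403] [179.981   0.013 -90.275] [-0.413  0.516 -0.325]
[[-1.     0.004 -0.001  0.508]
 [ 0.004  0.965  0.263 -0.33 ]
 [ 0.002  0.263 -0.965  0.382]
 [ 0.     0.     0.     1.   ]]
fresh [156.1 168.7] 0.93 [ 0.68  -0.269  0.032]
fresh [311.2 159.3] 0.73 [ 0.516 -0.278  0.032]
stand [345.  143.4] 0.64 [ 0.478 -0.291  0.   ]
bottle [343.9 142.6] 0.55 [ 0.479 -0.292  0.   ]
green [ 272  114   41   50 1160] [292.794  136.9422] [ 0.5343 -0.3017  0.037 ] ((293.3058776855469, 137.18112182617188), (50.1609001159668, 25.057161331176758), 62.241458892822266)
[[ 0.557  -0.3176]
 [ 0.5341 -0.3291]
 [ 0.5107 -0.284 ]
 [ 0.5343 -0.2717]] [ 0.534  -0.3006]
orange [ 346   57   47   68 1602] [370.3814  91.0368] [ 0.4567 -0.3459  0.037 ] ((370.66497802734375, 92.37113189697266), (67.41898345947266, 27.718950271606445), 66.03751373291016)
[[ 0.4824 -0.3685]
 [ 0.4579 -0.3786]
 [ 0.4278 -0.3203]
 [ 0.4532 -0.3092]] [ 0.4553 -0.3442]
```

View pics/w4c.png

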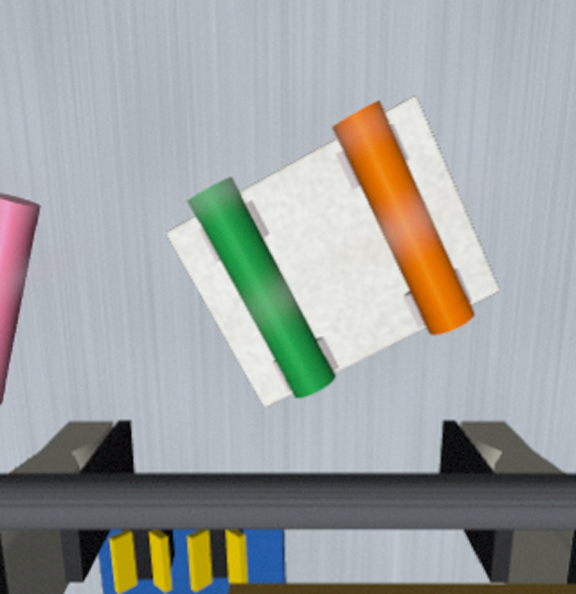

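Run:
```python
from h import *
np.set_printoptions(precision=4,suppress=True)
p=dict(np.load('w.npz'))
g=lambda a,z=.032:world(p,[160+a[0]/1.8,a[1]/1.8],z)[:2]
a,b=g((211,190)),g((313,383));d=b-a;print(a,b,(a+b)/2,np.linalg.norm(d),'ang',np.degrees(np.arctan2(d[1],d[0])))
a,b=g((358,112)),g((452,322));d=b-a;print('orange',a,b,np.linalg.norm(d),'ang',np.degrees(np.arctan2(d[1],d[0])))
C=np.array([g(x,.006) for x in[(416,96),(498,291),(265,406),(168,234)]]);print(C,C.mean(0));d=C[1]-C[0]+C[2]-C[3];print(np.degrees(np.arctan2(d[1],d[0])))
```

```text
[ 0.5496 -0.3326] [ 0.4914 -0.2186] [ 0.5205 -0.2756] 0.12796293779365234 ang 117.05236373158918
orange [ 0.4682 -0.373 ] [ 0.409  -0.2564] 0.1308246252488732 ang 116.91800520115937
[[ 0.4319 -0.3847]
 [ 0.374  -0.2707]
 [ 0.522  -0.1945]
 [ 0.5801 -0.3069]] [ 0.477  -0.2892]
117.12842985766753
```

Crop of the stand: two tubes on it, green at (261,288) and orange at (403,220), with a pink look-alike off at the left edge. Green on the stand is the fresh tube. Grasping it now.

```bash
python3 -m creep '[[[0.08,-0.06,0,0,1],[0,0,0.1,-0.0758,1],[0,0,0.18,-0.0758,1],[0,0,0.18,-0.0758,1],[0,0,0.18,-0.0758,1],[0,0,0.18,0,1],[0,0,0.1,0,1],[0,0,0,0,1]]]'
python3 -m creep '[[[0,0,0.06,0,1],[0,0,0.055,0,1],[0,0,0,0,1],[0,0,0,0,0],[0,0,0,0,0],[0,0,0,0,0],[0,0,0,0,0],[0,0,0,0,0]]]'
python3 -m creep '[[[0,0,0,0,0],[0,0,0,0,0],[0,0,0,0,0],[0,0,0,0,0],[0,0,0,0,0],[0,0,0,0,0],[0,0,0,0,0],[0,0,0,0,0]]]'
```

```text
clock: 13.73
tool_pos: [0.5182, -0.2753, 0.2144]
orientation: [179.6, 0.3, -63.0]
force: [-0.8, 0.5, -1.0]
opening: 0.0877
gripper_force: 0.0
clock: 14.4
tool_pos: [0.5202, -0.2759, 0.1968]
orientation: [-180.0, -0.0, -62.9]
force: [-0.6, -1.1, -0.3]
opening: 0.0597
gripper_force: 0.0
clock: 15.07
tool_pos: [0.5204, -0.2758, 0.1963]
orientation: [-180.0, -0.0, -62.9]
force: [2.3, 0.4, -0.8]
opening: 0.027
gripper_force: 30.0
```

```bash
python3 -m creep '[[[0,0,-0.12,0,0],[0,0,-0.19,0,0],[0,0,-0.19,0.0728,0],[0,0,-0.17,0.0728,0],[0,0,-0.1,0.0728,0],[0,0,0,0.0728,0],[0,0,0,0,0],[0,0,0,0,0]]]'
python3 -m creep '[[[-0.179,-0.027,0,0,0],[-0.179,-0.027,0,0,0],[-0.179,-0.027,0,0,0],[-0.179,-0.027,0,0,0],[-0.179,-0.027,0,0,0],[-0.179,-0.027,0,0,0],[0,0,0,0,0],[0,0,0,0,0]]]'
python3 b.py w5.png; python3 d.py
python3 - <<'E'
from h import *
p=cam('top');save(p,'t2.png')
f=cv2.cvtColor(p['frame'],cv2.COLOR_RGB2HSV);m=(f[...,0]>50)&(f[...,0]<75)&(f[...,1]>150)&(f[...,2]>50);n,l,s,c=cv2.connectedComponentsWithStats(m.astype(np.uint8))
for i in range(1,n):
    if s[i,4]>8: print(s[i],c[i],world(p,c[i],.22))
E
```

```text
clock: 15.73
tool_pos: [0.5194, -0.2757, 0.3496]
orientation: [179.9, 0.0, -88.9]
force: [-0.1, 0.1, -1.5]
opening: 0.0273
gripper_force: 30.0
clock: 16.4
tool_pos: [0.549, -0.0587, 0.3488]
orientation: [179.8, -0.0, -88.7]
force: [-0.1, -0.4, -0.8]
opening: 0.0275
gripper_force: 30.0
16.4 [ 0.549 -0.059  0.349] [179.844  -0.023 -88.722] [-0.073 -0.367 -0.783]
[[-1.    -0.021 -0.01   0.551]
 [-0.023  0.965  0.262 -0.129]
 [ 0.004  0.262 -0.965  0.327]
 [ 0.     0.     0.     1.   ]]
rack [297.  302.5] 0.46 [0.569 0.08  0.   ]
cradle [289.1 195.4] 0.73 [ 0.573 -0.06   0.065]
fresh [320.4 259.4] 0.85 [0.545 0.012 0.032]
fresh [288.6 193.5] 0.24 [ 0.576 -0.053  0.032]
bottle [420.  232.8] 0.68 [ 0.441 -0.005  0.   ]
green [ 286  119   66  144 8383] [317.5471 191.7966] [ 0.5494 -0.0562  0.037 ] ((318.5, 190.5), (143.0, 65.0), 90.0)
[[ 0.578  -0.1191]
 [ 0.5219 -0.1204]
 [ 0.5154  0.0145]
 [ 0.5784  0.0159]] [ 0.5484 -0.0523]Traceback (most recent call last):
  File "d.py", line 6, in <module>
    i=1+np.argmax(s[1:,4]);r=cv2.minAreaRect(np.argwhere(l==i)[:,::-1].astype(np.float32));b=cv2.boxPoints(r)
        ~~~~~~~~~^^^^^^^^^
    return _wrapfunc(a, 'argmax', axis=axis, out=out, **kwds)
    return bound(*args, **kwds)
ValueError: attempt to get argmax of an empty sequence
```

View pics/w5.png

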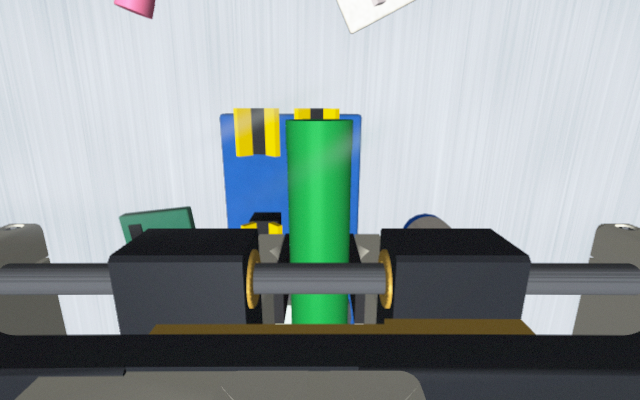

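Run:
```python
from h import *
p=dict(np.load('w.npz'))
for uv,z in(((320,119.5),.199),((319.5,119.5),.195),((287,125),.185),((353,125),.185),((290,230),.185),((350,230),.185)): print(uv,world(p,uv,z))
print(telemetry.get_obs()['tool_pos'])
```

```text
(320, 119.5) [ 0.55000276 -0.1246164   0.199     ]
(319.5, 119.5) [ 0.55016449 -0.12448701  0.195     ]
(287, 125) [ 0.56363933 -0.12162411  0.185     ]
(353, 125) [ 0.5360248  -0.12225351  0.185     ]
(290, 230) [ 0.56238158 -0.07492281  0.185     ]
(350, 230) [ 0.53505271 -0.07550969  0.185     ]
[ 0.54907589 -0.06105535  0.35018936]
```

```bash
python3 -m creep '[[[0,0,0.13,0,0],[0,0,0.15,0,0],[0,0,0.15,0,0],[0,0,0.1,0,0],[0,0,0.04,0,0],[0,0,0.02,0,0],[0,0,0,0,0],[0,0,0,0,0]]]'
python3 -m creep '[[[0,0,0.01,0,0],[0,0,0.005,0,0],[0,0,0,0,0],[0,0,0,0,0]]]'
```

```text
clock: 17.62
tool_pos: [0.5498, -0.0605, 0.2333]
orientation: [-179.9, 0.0, -89.1]
force: [-1.0, 0.1, -0.6]
opening: 0.027
gripper_force: 30.0
clock: 17.95
tool_pos: [0.5494, -0.0605, 0.2298]
orientation: [-179.9, 0.0, -89.1]
force: [0.3, -0.2, -0.6]
opening: 0.0273
gripper_force: 30.0
```

```bash
python3 -m creep '[[[0,0,0.007,0,0],[0,0,0,0,0],[0,0,0,0,0]]]'
python3 -m creep '[[[0,0,0,0,1],[0,0,0,0,1],[0,0,0,0,1],[0,0,0,0,1],[0,0,0,0,1],[0,0,0,0,1],[0,0,0,0,1],[0,0,0,0,1]]]'
python3 -m creep '[[[0,0,-0.1,0,1],[0,0,-0.19,0,1],[0,0,-0.19,0,1],[0,0,-0.1,0,1],[0,0,0,0,0],[0,0,0,0,0],[0,0,0,0,0],[0,0,0,0,0]]]'
python3 b.py w6.png
```

```text
clock: 18.2
tool_pos: [0.5501, -0.0604, 0.2287]
orientation: [-179.8, 0.0, -89.1]
force: [2.0, 0.3, 5.9]
opening: 0.0273
gripper_force: 30.0
clock: 18.87
tool_pos: [0.5491, -0.0606, 0.2277]
orientation: [180.0, -0.0, -89.1]
force: [-0.1, 0.4, 0.3]
opening: 0.0755
gripper_force: 0.0
clock: 19.53
tool_pos: [0.5487, -0.0606, 0.3426]
orientation: [179.9, -0.0, -89.1]
force: [-0.4, 0.1, -0.8]
opening: 0.0665
gripper_force: 0.0
19.5333 [ 0.549 -0.061  0.343] [179.883  -0.008 -89.13 ] [-0.351  0.112 -0.82 ]
[[-1.    -0.014 -0.007  0.55 ]
 [-0.016  0.965  0.262 -0.131]
 [ 0.003  0.263 -0.965  0.321]
 [ 0.     0.     0.     1.   ]]
rack [295.2 303.6] 0.79 [0.572 0.076 0.   ]
cradle [287.4 198.4] 0.63 [ 0.573 -0.061  0.065]
spent [289.7 200.2] 0.33 [ 0.572 -0.059  0.065]
bottle [418.8 235.7] 0.74 [ 0.444 -0.005  0.   ]
```

View pics/w6.png

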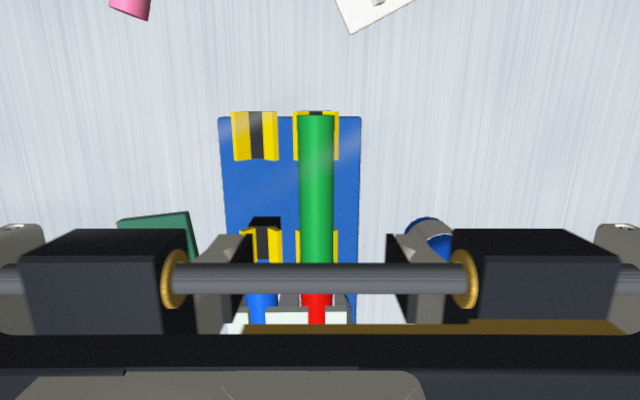

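```bash
python3 - <<'E'
from h import *
p=dict(np.load('w.npz'))
for uv,z in(((317,114.5),.0785),((299,150),.0645),((334,150),.0645)): print(world(p,uv,z))
E
python3 -m creep '[[[0.17,0,0,0,0],[0.18,0,0,0,0],[0.17,0,0,0,0],[0,0,0.15,0,0],[0,0,0.17,0,0],[0,0,0.12,0,0],[0,0,0.06,0,0],[0,0,0,0,0]]]'
python3 -m creep '[[[0,0,0.01,0,0],[0,0,0,0,0],[0,0,0,0,0],[0,0,0,0,0]]]'
```

```text
[ 0.55065716 -0.12624837  0.0785    ]
[ 0.56415066 -0.09933667  0.0645    ]
[ 0.53722264 -0.09975357  0.0645    ]
clock: 20.7
tool_pos: [0.5495, -0.1647, 0.2405]
orientation: [179.7, 0.0, -89.2]
force: [1.0, 1.1, 1.0]
opening: 0.0007
gripper_force: 0.0
clock: 21.03
tool_pos: [0.5512, -0.1645, 0.243]
orientation: [-179.9, -0.0, -89.1]
force: [0.4, -0.0, -0.1]
opening: 0.0002
gripper_force: 0.0
```

```bash
python3 -m creep '[[[0,0,0.005,0,0],[0,0,0,0,0],[0,0,0,0,0]]]'
python3 -m creep '[[[-0.05,0,0,0,0],[-0.05,0,0,0,0],[-0.04,0,0,0,0],[0,0,0,0,0]]]'
python3 -m creep '[[[-0.02,0,0,0,0],[-0.02,0,0,0,0],[-0.02,0,0,0,0],[-0.02,0,0,0,0],[-0.02,0,0,0,0],[-0.02,0,0,0,0],[-0.02,0,0,0,0],[-0.02,0,0,0,0]]]'
python3 b.py w7.png
```

```text
clock: 21.28
tool_pos: [0.5508, -0.1645, 0.2411]
orientation: [-180.0, 0.0, -89.1]
force: [0.5, -0.3, 0.4]
opening: 0.0004
gripper_force: 0.0
clock: 21.62
tool_pos: [0.5504, -0.1349, 0.2409]
orientation: [-180.0, 0.0, -89.0]
force: [-0.5, 0.2, -0.0]
opening: 0.0007
gripper_force: 0.0
clock: 22.28
tool_pos: [0.5498, -0.1042, 0.2407]
orientation: [180.0, -0.0, -89.1]
force: [-0.4, -1.3, 0.4]
opening: 0.0005
gripper_force: 0.9
22.2833 [ 0.55  -0.104  0.241] [179.992  -0.002 -89.122] [-0.366 -1.295  0.424]
[[-1.    -0.015 -0.006  0.551]
 [-0.016  0.965  0.263 -0.174]
 [ 0.002  0.263 -0.965  0.219]
 [ 0.     0.     0.     1.   ]]
keeper [458.4 337.8] 0.68 [ 0.473 -0.055  0.065]
bottle [460.2 338.7] 0.93 [ 0.44  -0.005  0.   ]
```

```bash
python3 -m creep '[[[-0.02,0,0,0,0],[-0.02,0,0,0,0],[-0.02,0,0,0,0],[-0.02,0,0,0,0],[-0.02,0,0,0,0]]]'
python3 -m creep '[[[-0.03,0,0,0,0],[-0.03,0,0,0,0],[-0.03,0,0,0,0],[-0.03,0,0,0,0]]]'
python3 -m creep '[[[-0.03,0,0,0,0],[-0.03,0,0,0,0],[-0.03,0,0,0,0],[-0.03,0,0,0,0],[-0.03,0,0,0,0]]]'
python3 -m creep '[[[-0.03,0,0,0,0],[-0.02,0,0,0,0],[-0.01,0,0,0,0],[0,0,0,0,0],[0,0,0,0,0]]]'
```

```text
clock: 23.2
tool_pos: [0.5494, -0.0841, 0.2407]
orientation: [180.0, -0.0, -89.1]
force: [-0.6, -1.2, 1.0]
opening: 0.0006
gripper_force: 0.7
clock: 23.53
tool_pos: [0.549, -0.0599, 0.2407]
orientation: [180.0, -0.0, -89.1]
force: [-1.2, -1.3, 0.2]
opening: 0.0006
gripper_force: 0.8
clock: 23.95
tool_pos: [0.5486, -0.03, 0.2408]
orientation: [180.0, -0.0, -89.1]
force: [0.3, -1.8, 1.7]
opening: 0.0006
gripper_force: 0.9
clock: 24.37
tool_pos: [0.5488, -0.0183, 0.2408]
orientation: [-180.0, 0.0, -89.1]
force: [-0.5, 0.0, 0.4]
opening: 0.0003
gripper_force: 0.0
```

```bash
python3 -m creep '[[[-0.02,0,0,0,0],[-0.02,0,0,0,0],[-0.02,0,0,0,0],[-0.015,0,0,0,0],[-0.01,0,0,0,0],[-0.005,0,0,0,0],[0,0,0,0,0]]]'
python3 -m creep '[[[0.06,0,0,0,0],[0,0,-0.18,0,0],[0,0,-0.2,0,0],[0,0,-0.2,0,0],[-0.1,0,-0.2,0,0],[-0.19,0,-0.06,0,0],[-0.19,0,0,0,0],[-0.13,0,0,0,0]]]'
python3 -m creep '[[[0,0,0,0,1],[0,0,0,0,1],[0,0,0,0,1],[0,0,0,0,1]]]'
python3 b.py w8.png
python3 - <<'E'
import cv2;i=cv2.imread('pics/w8.png');cv2.imwrite('pics/w8c.png',cv2.resize(i[0:300,200:420],None,fx=2,fy=2,interpolation=2))
E
```

```text
clock: 24.95
tool_pos: [0.5482, -0.0003, 0.2408]
orientation: [-180.0, 0.0, -89.1]
force: [-0.7, 0.3, 0.5]
opening: 0.0001
gripper_force: 0.0
clock: 25.62
tool_pos: [0.5465, 0.1095, 0.408]
orientation: [-179.8, 0.1, -89.1]
force: [0.6, 0.0, -0.7]
opening: 0.0002
gripper_force: 0.0
clock: 25.95
tool_pos: [0.5465, 0.1071, 0.4059]
orientation: [180.0, -0.0, -89.2]
force: [0.4, -0.1, -0.1]
opening: 0.0213
gripper_force: 0.0
25.95 [0.547 0.107 0.406] [179.978  -0.013 -89.162] [ 0.405 -0.149 -0.123]
[[-1.    -0.014 -0.006  0.548]
 [-0.015  0.965  0.262  0.037]
 [ 0.002  0.262 -0.965  0.385]
 [ 0.     0.     0.     1.   ]]
rack [296.  148.3] 0.73 [0.573 0.082 0.   ]
tray [297.1 294.3] 0.86 [0.569 0.242 0.047]
knob [289.9 217. ] 0.61 [0.571 0.127 0.116]
spent [317.7 273.2] 0.91 [0.546 0.206 0.065]
keeper [461.5 181.8] 0.85 [0.406 0.105 0.065]
keeper [267.4 150.6] 0.68 [0.596 0.077 0.065]
fresh [318.8 147.7] 0.88 [0.547 0.077 0.032]
stand [316.5 271.7] 0.34 [0.547 0.238 0.   ]
bottle [419.8  68.3] 0.94 [ 0.439 -0.006  0.   ]
```

View pics/w8c.png

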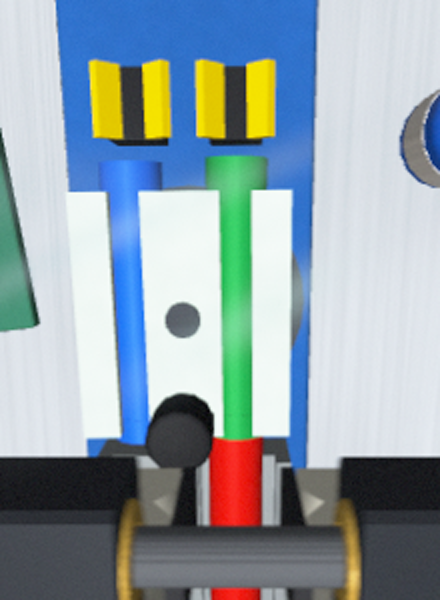

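```bash
cat > e.py <<'E'
from h import *
p=dict(np.load('w.npz'));f=p['frame'];H,S,V=[x.astype(int) for x in cv2.split(cv2.cvtColor(f,cv2.COLOR_RGB2HSV))]
g=(H>=50)&(H<=75)&(S>110)&(V>50);b=(H>105)&(H<125)&(S>100);r=((H<6)|(H>174))&(S>150)&(V>60)
u=np.argmax((g.sum(0)*(np.arange(640)>290)*(np.arange(640)<345)));
for u in(314,317,320):
    G=np.flatnonzero(g[:300,u]);Rr=np.flatnonzero(r[:300,u]);print(u,G.min(),G.max(),world(p,(u,G.min()-.5),.0775)[:2],world(p,(u,G.max()+.5),.0775)[:2],Rr.min() if len(Rr) else None)
for u in(300,337): # rack white top rows
    w=np.flatnonzero((S[:300,u]<40)&(V[:300,u]>180));print(u,w.min(),w.max(),world(p,(u,w.min()-.5),.09)[:2],world(p,(u,w.max()+.5),.09)[:2])
E
python3 e.py
```

```text
314 78 218 [0.55217038 0.01151033] [0.55070012 0.14065799] 221
317 78 219 [0.54956236 0.0114698 ] [0.54776814 0.14164032] 221
320 78 219 [0.54695424 0.01142946] [0.54484779 0.14159734] 221
300 95 198 [0.56367697 0.02624827] [0.56366033 0.11730364]
337 95 217 [0.53241426 0.02576721] [0.52915967 0.13514916]
```

```bash
python3 -c "
from h import *
p=dict(np.load('w.npz'));print(world(p,(291.5,160),.09))"
python3 -m creep '[[[0.13,0,0,0,0],[0.2,0,0,0,0],[0.2,0,0,0,0],[0.105,0,0.05,0,0],[0,0,0.18,0,0],[0,0,0.2,0,0],[0,0,0.2,0,0],[0,0,0.15,0,0]]]'
python3 -m creep '[[[0,0,0.045,0,0],[0,0,0,0,0],[0,0,0,0,0],[0,0,0,0,0]]]'
```

```text
[0.5712303  0.08192829 0.09      ]
clock: 27.12
tool_pos: [0.5475, -0.0195, 0.2475]
orientation: [179.9, 0.0, -89.2]
force: [0.1, -0.3, 0.4]
opening: 0.0196
gripper_force: 0.0
clock: 27.45
tool_pos: [0.5495, -0.0186, 0.2428]
orientation: [-179.8, 0.0, -89.1]
force: [0.7, -0.3, 1.4]
opening: 0.0005
gripper_force: 0.0
```

```bash
python3 -m creep '[[[-0.03,0,0.005,0,0],[-0.03,0,0,0,0],[-0.02,0,0,0,0],[-0.015,0,0,0,0],[-0.01,0,0,0,0],[-0.01,0,0,0,0],[0,0,0,0,0],[0,0,0,0,0]]]'
python3 -m creep '[[[0.06,0,0,0,0],[0,0,-0.18,0,0],[0,0,-0.2,0,0],[0,0,-0.2,0,0],[-0.1,0,-0.2,0,0],[-0.19,0,-0.06,0,0],[-0.19,0,0,0,0],[-0.13,0,0,0,0]]]'
python3 -m creep '[[[0,0,0,0,0],[0,0,0,0,0],[0,0,0,0,0],[0,0,0,0,0],[0,0,0,0,0],[0,0,0,0,0]]]'
python3 b.py w9.png >/dev/null; python3 e.py
```

```text
clock: 28.12
tool_pos: [0.5481, 0.0042, 0.24]
orientation: [180.0, 0.0, -89.1]
force: [0.3, -0.0, -0.4]
opening: 0.0006
gripper_force: 0.0
clock: 28.78
tool_pos: [0.5464, 0.114, 0.407]
orientation: [-179.8, 0.1, -89.2]
force: [-0.2, -0.6, -0.7]
opening: 0.0005
gripper_force: 0.0
clock: 29.28
tool_pos: [0.5466, 0.1118, 0.4053]
orientation: [180.0, -0.0, -89.2]
force: [0.2, 0.2, -0.0]
opening: 0.0001
gripper_force: 0.0
314 78 219 [0.55224241 0.01626732] [0.55082152 0.14618364] 221
317 78 219 [0.54963967 0.01622809] [0.54790699 0.14614178] 221
320 78 219 [0.54703684 0.01618906] [0.54499237 0.14609987] 221
300 90 193 [0.56372533 0.02696732] [0.56375166 0.11711113]
337 89 212 [0.53267237 0.02570641] [0.52947227 0.13478443]
```

```bash
python3 -m creep '[[[0.15,0,0,0,0],[0.2,0,0,0,0],[0.2,0,0,0,0],[0.2,0,0,0,0],[0.2,0,0,0,0],[0.2,0,0,0,0],[0.2,0,0,0,0],[0.15,0,0,0,0]]]'
python3 - <<'E'
from h import *
t=cam('top');s=cam('side')
a=cv2.resize(t['frame'][130:310,180:420],(800,600)[:1]+(600,))[:300*2]
a=cv2.resize(t['frame'][140:300,190:390],None,fx=2,fy=2,interpolation=2);b=cv2.resize(s['frame'][160:360,200:400],None,fx=2,fy=1.6,interpolation=2)
cv2.imwrite('pics/fin.png',np.hstack([a,b])[:,:,::-1])
for n,p in(('t',t),('s',s)):
    for q,z in dict(spent=.0615,fresh=.0635,keeper=.0635,knob=.116,bottle=0).items():
        for r in nets.landmark_of(p,q)[:2]: print(n,q,round(r['confidence'],2),world(p,r['uv'],z).round(3))
E
```

```text
clock: 30.45
tool_pos: [0.5507, -0.1899, 0.4054]
orientation: [-180.0, -0.0, -89.2]
force: [0.7, 1.1, 0.0]
opening: 0.0006
gripper_force: 0.0
t spent 0.61 [0.546 0.206 0.061]
t spent 0.36 [ 0.444 -0.306  0.061]
t knob 0.35 [0.681 0.042 0.116]
s spent 0.84 [0.548 0.212 0.062]
s spent 0.18 [ 0.471 -0.237  0.061]
s fresh 0.73 [ 0.472 -0.237  0.063]
s fresh 0.7 [0.536 0.08  0.063]
s keeper 0.79 [0.374 0.14  0.064]
s knob 0.61 [0.573 0.127 0.116]
s bottle 0.67 [0.44  0.002 0.   ]
```

View pics/fin.png

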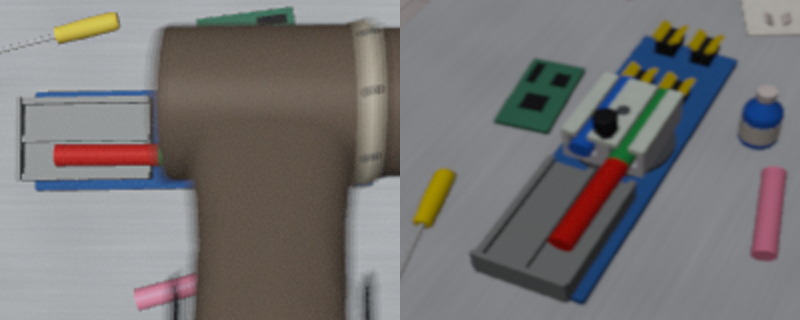

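The picture shows red lying in its tray lane, green in the rack bore, blue still in place, and the knob down and in line. Handing in.

```bash
python3 -c "
from plant import workorder;print(workorder.close_job())"
```

```text
the job is handed in; nothing more can be done
None
```

I handed the job in at about 31 s: the rack is turned in line with the knob down, green is in the rack sticking out about 10 mm at each end (to within about 1 mm), red is clear in the same tray lane, and the pictures show no sign that the other items moved; no verdict came back.

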